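Right two toppled bottles and tray the fuller one

TASK

Two look-alike bottles have been knocked over on the bench. Stand both upright again: the heavier (fuller) one inside the small steel tray, flat on its floor, and the lighter one on the bench outside the tray. Do not disturb the green bowl or the tape roll.

Things in the scene. Friction and masses are not known exactly. Their poses are not given: they have to be found in the camera images.
- bottle_1: one of two look-alike white round bottles with blue cap, 130 mm tall, 0.1 to 0.65 kg, either may be the heavier; 58 mm wide up to 91 mm from the base, then shoulder and cap, to be gripped as 44 mm wide. Origin: centre of the base; z axis: base to cap, up when it stands; it starts lying level, axis 29 mm above the bench, cap roughly away from the robot
- bottle_2: the other of two look-alike white round bottles with blue cap, 130 mm tall, 0.1 to 0.65 kg, either may be the heavier; 58 mm wide up to 91 mm from the base, then shoulder and cap, to be gripped as 44 mm wide. Origin: centre of the base; z axis: base to cap, up when it stands; it starts lying level, axis 29 mm above the bench, cap roughly away from the robot
- tray: small fixed steel tray, 200 mm (its x) by 150 mm (its y), rim 19 mm high, floor 4 mm thick, walls 4 mm thick; origin: centre of its underside, on the bench; z up
- mixing_bowl: small green bowl, bystander, about 97 mm across, 49 mm high; origin: centre of its underside
- tape_roll: roll of masking tape lying flat, bystander, about 97 mm across, 25 mm high; origin: centre of its underside

How it is judged:
By the outcome, as a careful person would: the job done as asked, in the order asked, and still so for the second after the job is handed in, with the robot touching nothing.
It also fails if it takes over 72 s, if anything falls off the work surface, if the arm or the gripper's body presses on something with over 40 N, if the wrist force passes 120 N, or if a joint passes its speed limit or range.

ROBOT

A 6-joint arm with a two-finger parallel gripper is mounted at the origin on a cart in front of the work surface, level with it; the furniture and walls round the work are solid. World frame = base frame: x ahead of the robot, y to its left, z up, the work surface at z = 0. Lengths are in m, angles in rad, forces in N, time in s.
With the tool pointing down it reaches from about 0.375 to 0.975 m from the base axis. Payload 3.8 kg.
Tool frame: the origin (TCP) lies midway between the tips of the shut fingers; the grasp point (between the pads) lies 19 mm behind it (r.grip_point_offset is the distance from the TCP to the grasp point, in m); z points along the fingers, y is the line along which they close (so a half turn about z gives the same grasp; the last joint's range is limited). The gripper opens to 88 mm and grips with 3 to 60 N. Pads are 18 mm wide; open, the fingers measure 123 mm over their backs; the gripper's body (75 mm by 187 mm) begins 45 mm behind the grasp point.
Start: joints at [1.215, 0.264, 1.604, -0, 1.274, -0.037], TCP at [0.212, 0.641, 0.239] pointing down, gripper open.
Joint ranges: [-2.63, 2.63], [-0.94, 2.18], [0.31, 2.57], [-1.31, 4.45], [0, 2.66], [-2.55, 2.55]. Speed limits (rad/s): [2.57, 2.57, 3.14, 3.14, 3.14, 3.14].

INTERFACE

Orientations are given as a unit quaternion [x, y, z, w].
In Python, from rig import r gives the robot as it stands.
- The arm moves only by the shell command python3 -m creep 'ROWS' [FORCE]. ROWS is JSON, a list of rows, each a list of 7 numbers: the shift along the tool's x, y, z in units of 25 cm (1.0 is 25 cm), then the turn, a rotation vector about the tool's x, y, z in units of 0.1 rad (1.0 is 0.1 rad), then the opening, from -1 (shut) to 1 (fully open). In form: [[tx, ty, tz, rx, ry, rz, gripper], ...]. A call has 1 to 10 rows; each row shifts and turns the commanded pose from where the row before left it, along the tool's axes as they then stand; what a row does not reach is not made up. A row lasts 1/10 s, in which the tool goes at most 50 mm and 8.59 degrees, less where a joint would pass 70% of its speed; a pose out of reach is approached as far as the arm can. A call with a number of a shift or a turn outside -1 to 1 is refused whole. A call with a gripper value outside its range is refused whole. The fingers move at their own pace and stop on an object; FORCE is the grip in N (left out, the last holds). Time passes only in rows, so rows that do not move let the fingers close. It gives the time, the measured TCP pose, the force, the opening and the grip force at its end, in the units of the state.
- r.get_state(): the state, without advancing time (a new reading comes with each control period).
- r.capture(name): name is "scene" or "top" or "wrist"; returns a dict with "color" (480x640x3 uint8, blue, green, red), "mtx" (3x3 intrinsics, pixels), "R" (3x3) and "t" (3): a world point X has camera coordinates R X + t; the wrist camera has in their place "tool_from_camera" (4x4, takes a point from camera to tool coordinates, whose origin is the TCP and whose axes are the flange's). Camera axes: x right, y down, z forward; pixel columns grow to the right and rows downward; lengths in m; the calibration is good to about 2 mm. A picture is of the moment at which its call begins: read the wrist's pose just before it. There is no depth.
- r.sign_off(): hands the job in; it is judged then, once.
The state is a dict: "clock": time; "qpos": joint angles; "qd": joint speeds; "effort": joint torques, N m; "ee_pos": TCP position; "tcp_rot": TCP orientation; "contact_force": force on the tool from outside, world axes, zero at the start; "moment": the same for the moment, N m; "gripper_width": finger opening in m; "grasp_force": force on a finger pad.
Only numpy, scipy, OpenCV 4.12 (cv2) and the standard library are available. Lean on these libraries where they do the work, as an engineer would, in place of code of your own. Each camera call takes 0.05 s, during which the arm holds its last target. There are 200 camera calls.

## Working session

There is one attempt and no reset: what is moved stays moved. The work goes in short steps, Python scripts to look and compute and a shell command to move; the robot and the scene stay as the last step left them, time stands still between calls to the robot, and variables do not carry over. Pictures are saved under pics/ and viewed, at most 10 in all, crops included, and the job is handed in when it is done.

```bash
mkdir -p pics; ls
python3 - <<'E'
from rig import r
import cv2
s=r.get_state();print(s)
for n in("scene","top"):
    c=r.capture(n);cv2.imwrite(f"pics/{n}0.png",c["color"]);print(n,c["mtx"],c["R"],c["t"])
print(r.grip_point_offset)
E
```

```text
pics
{'clock': 0.0, 'qpos': array([ 1.21508922e+00,  2.64693171e-01,  1.60536045e+00,  1.96297745e-05,
        1.27372183e+00, -3.68908607e-02]), 'qd': array([ 0.00010441, -0.00029186,  0.00101965, -0.00094637, -0.00273223,
        0.00070648]), 'effort': array([ 1.77522063e-03, -5.02128375e+01, -3.56868482e+01,  7.29381968e-02,
        2.98194587e-02, -1.65996089e-04]), 'ee_pos': array([0.2113149 , 0.64031862, 0.23743576]), 'tcp_rot': array([ 1.58736614e-01,  9.87320361e-01, -1.06860963e-03, -2.22069036e-04]), 'contact_force': array([-0.11402567, -0.98133847, -0.26442459]), 'moment': array([-0.00479697, -0.00180278, -0.03444608]), 'grasp_force': 0.0, 'gripper_width': 0.08822607434877949}
scene [[437.04747238   0.         323.24073018]
 [  0.         437.04747238 243.97327303]
 [  0.           0.           1.        ]] [[ 0.80804834 -0.58892166 -0.01513802]
 [-0.33070786 -0.43219306 -0.83895261]
 [ 0.48753482  0.68292052 -0.5439939 ]] [-0.5231362   0.20073016  0.72370698]
top [[541.64331595   0.         322.21560274]
 [  0.         541.64331595 245.68291684]
 [  0.           0.           1.        ]] [[-0.01938834 -0.99971777  0.01372883]
 [-0.9975922   0.01842895 -0.06685942]
 [ 0.06658754 -0.01499207 -0.99766795]] [-0.09699874  0.57884099  1.0814376 ]
0.0187
```

View pics/top0.png

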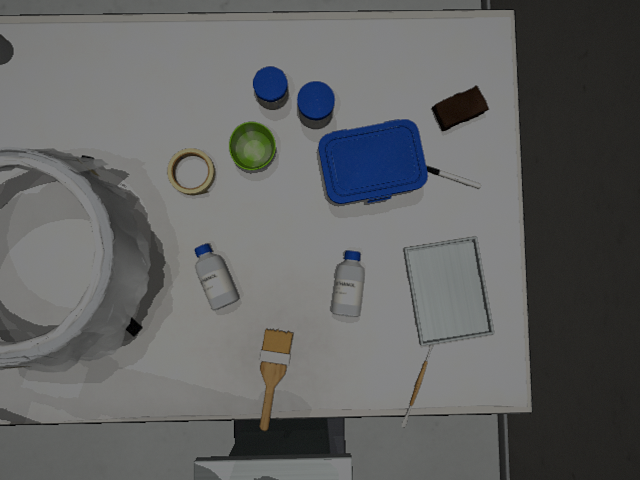

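View pics/scene0.png

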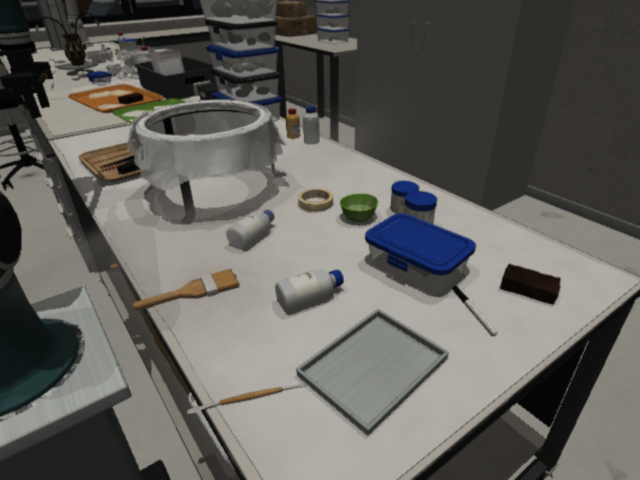

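The top view shows bottle A (cap ~(204,249), base ~(225,303)), bottle B (cap ~(352,254), base ~(346,316)) and the tray (corners ~(404,246), (478,238), (493,333), (420,345)). The large white ring stand is at the left. I'll enlarge the bottle area.

Run:
```python
import cv2
i=cv2.imread("pics/top0.png")
a=cv2.resize(i[230:330,180:260],None,fx=5,fy=5,interpolation=cv2.INTER_CUBIC)
b=cv2.resize(i[230:330,310:390],None,fx=5,fy=5,interpolation=cv2.INTER_CUBIC)
cv2.imwrite("pics/crop.png",cv2.hconcat([a,b]))
```

```text
(no output)
```

View pics/crop.png

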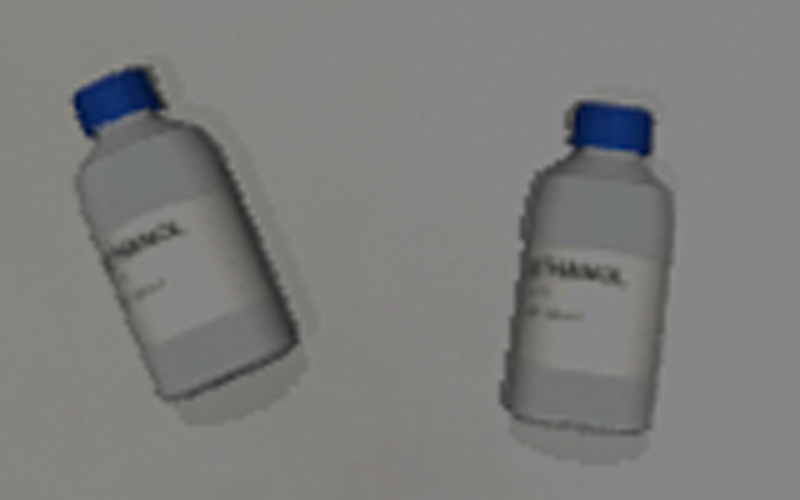

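The crop puts bottle A's cap end at full-image (202.4,245.6) and base at (226,305). Bottle B's cap end is at (352.6,250.4) and its base at (345.2,314.8). Next I'll compute world positions.

```bash
cat > h.py <<'E'
import numpy as np, cv2
from scipy.spatial.transform import Rotation as Ro
from rig import r
C={}
def cam(n):
    if n not in C: C[n]=r.capture(n)
    return C[n]
def ray(n,uv,z):
    c=cam(n);d=c["R"].T@np.linalg.solve(c["mtx"],[*uv,1]);o=-c["R"].T@c["t"]
    return (o+d*(z-o[2])/d[2]).round(4)
def proj(n,X):
    c=cam(n);p=c["mtx"]@(c["R"]@np.array(X)+c["t"]);return (p[:2]/p[2]).round(1)
def go(X,yaw=None):
    "print shift (tool units) to TCP X, turn for tool-down with tool y at yaw (mod pi nearest)"
    s=r.get_state();R=Ro.from_quat(s["tcp_rot"]);p=s["ee_pos"]
    print("t",round(s["clock"],2),"p",p.round(4),"q",s["qpos"].round(3),"F",s["contact_force"].round(2),"w",round(s["gripper_width"],4),"g",round(s["grasp_force"],1))
    if yaw is not None:
        for a in (yaw,yaw+np.pi):
            y=np.array([np.cos(a),np.sin(a),0]);z=np.array([0,0,-1.]);T=np.c_[np.cross(y,z),y,z]
            print("turn units",((R.inv()*Ro.from_matrix(T)).as_rotvec()/.1).round(2),"shift after",(T.T@(np.array(X)-p)/.25).round(3))
    else: print("shift units",(R.inv().apply(np.array(X)-p)/.25).round(3))
E
python3 - <<'E'
from h import *
for n,c,b in(("A",(202.4,245.6),(226,305)),("B",(352.6,250.4),(345.2,314.8))):
    c=ray("top",c,.029);b=ray("top",b,.029);d=c-b;L=np.linalg.norm(d);d/=L
    print(n,"base",b,"cap",c,"L",L,"dir",d,np.arctan2(d[1],d[0]),"grip",b+.112*d)
print("tray",[ray("top",p,.019) for p in((404,246),(478,238),(493,333),(420,345))])
print("bowl",ray("top",(253,147),.04),"tape",ray("top",(191,171),.025))
print("ring top",[ray("top",p,.2) for p in((112,245),(160,260),(60,150))],"scene ring",[ray("scene",p,.0) for p in((187,212),(285,165),(150,180))])
print(proj("scene",[.21,.64,.24]),proj("top",[.21,.64,.24]),proj("scene",[.21,.64,.4]))
print("box top",ray("top",(325,150),.08),ray("top",(325,195),.08))
go([.5,.0,.2])
E
```

```text
A base [0.4611 0.0867 0.029 ] cap [0.5809 0.1331 0.029 ] L 0.12847178678604884 dir [0.93250046 0.36116879 0.        ] 0.3695209849790727 grip [0.56554005 0.1271509  0.029     ]
B base [ 0.4369 -0.1511  0.029 ] cap [ 0.5656 -0.1689  0.029 ] L 0.12992509380408387 dir [ 0.99057077 -0.13700202  0.        ] -0.13743425632327386 grip [ 0.54784393 -0.16644423  0.029     ]
tray [array([ 0.5732, -0.2747,  0.019 ]), array([ 0.5868, -0.4269,  0.019 ]), array([ 0.3936, -0.4499,  0.019 ]), array([ 0.3727, -0.3012,  0.019 ])]
bowl [0.7777 0.0281 0.04  ] tape [0.7339 0.1564 0.025 ]
ring top [array([0.5726, 0.2503, 0.2   ]), array([0.5457, 0.1695, 0.2   ]), array([0.7371, 0.3398, 0.2   ])] scene ring [array([0.4376, 0.3259, 0.    ]), array([0.8116, 0.4359, 0.    ]), array([0.4241, 0.592 , 0.    ])]
[ 40.  110.2] [-149.8  479.3] [15.4 43. ]
box top [ 0.7594 -0.1161  0.08  ] [ 0.6711 -0.1143  0.08  ]
t 0.2 p [0.2114 0.6406 0.2379] q [ 1.215  0.264  1.605 -0.     1.274 -0.037] F [-0.4  -0.41 -0.24] w 0.0875 g 0.0
shift units [-1.899 -2.071  0.154]
```

Run:
```python
from h import *
print([(z,proj("scene",[.4376,.3259,z]),proj("scene",[.81,.436,z])) for z in(0.1,.15,.2,.25,.3)])
print("to above B:"); go([.548,-.166,.40],-.137+np.pi/2)
print("A:"); go([.5655,.127,.40],.3695+np.pi/2)
```

```text
[(0.1, array([179.7, 177.2]), array([282.5, 135. ])), (0.15, array([175.8, 158.6]), array([281.4, 119.1])), (0.2, array([171.6, 138.9]), array([280.3, 102.5])), (0.25, array([167.3, 118.2]), array([279.1,  85.1])), (0.3, array([162.7,  96.4]), array([277.9,  67.1]))]
to above B:
t 0.25 p [0.2114 0.6407 0.2381] q [ 1.215  0.264  1.605  0.     1.274 -0.037] F [ 0.57  1.31 -0.04] w 0.0879 g 0.0
turn units [-0.01 -0.   -1.82] shift after [-1.774 -3.013 -0.648]
turn units [-0.00e+00  2.00e-02  2.96e+01] shift after [ 1.774  3.013 -0.648]
A:
t 0.25 p [0.2114 0.6407 0.2381] q [ 1.215  0.264  1.605  0.     1.274 -0.037] F [ 0.57  1.31 -0.04] w 0.0879 g 0.0
turn units [-0.01 -0.   -6.88] shift after [-0.579 -2.428 -0.648]
turn units [-1.000e-02  1.000e-02  2.453e+01] shift after [ 0.579  2.428 -0.648]
```

```bash
python3 -m creep '[[0,0,-0.17,0,0,-0.9,1],[0,0,-0.17,0,0,-0.9,1],[0,0,-0.16,0,0,0,1],[-0.1,-0.17,0,0,0,0,1],[-0.1,-0.17,0,0,0,0,1],[-0.1,-0.17,0,0,0,0,1],[-0.1,-0.17,0,0,0,0,1],[-0.1,-0.17,0,0,0,0,1],[-0.1,-0.17,0,0,0,0,1],[-0.1,-0.17,0,0,0,0,1]]' 15
python3 -m creep '[[-0.1,-0.17,0,0,0,0,1],[-0.1,-0.17,0,0,0,0,1],[-0.1,-0.17,0,0,0,0,1],[-0.1,-0.17,0,0,0,0,1],[-0.1,-0.17,0,0,0,0,1],[-0.1,-0.17,0,0,0,0,1],[-0.1,-0.17,0,0,0,0,1],[-0.1,-0.17,0,0,0,0,1],[0,0,0,0,0,0,1],[0,0,0,0,0,0,1]]'
python3 -c "
from h import *
go([.548,-.166,.10],-.137+np.pi/2)"
```

```text
clock: 1.25
ee_pos: [0.3439, 0.3203, 0.3638]
tcp_rot: [0.069, 0.998, 0.0, 0.0]
contact_force: [0.2, -0.1, 0.4]
gripper_width: 0.088
grasp_force: 0.0
clock: 2.25
ee_pos: [0.4947, -0.0432, 0.3633]
tcp_rot: [0.071, 0.997, 0.0, -0.001]
contact_force: [-0.5, 0.8, 1.0]
gripper_width: 0.0878
grasp_force: 0.0
t 2.25 p [ 0.4947 -0.0432  0.3633] q [-0.138 -0.131  1.799  0.     1.476 -1.567] F [-0.51  0.76  1.02] w 0.0878 g 0.0
turn units [ 0.   -0.01 -0.05] shift after [-0.278 -0.457  1.053]
turn units [-2.000e-02 -1.000e-02  3.137e+01] shift after [0.278 0.457 1.053]
```

```bash
python3 -m creep '[[-0.092,-0.152,0.1,0,0,0,1],[-0.093,-0.152,0.1,0,0,0,1],[-0.093,-0.153,0.1,0,0,0,1],[0,0,0.2,0,0,0,1],[0,0,0.2,0,0,0,1],[0,0,0.2,0,0,0,1],[0,0,0.15,0,0,0,1],[0,0,0,0,0,0,1],[0,0,0,0,0,0,1]]'
python3 -c "
from h import *
go([.548,-.166,.011],-.137+np.pi/2)
cv2.imwrite('pics/w1.png',r.capture('wrist')['color'])"
```

```text
clock: 3.15
ee_pos: [0.5466, -0.1609, 0.1032]
tcp_rot: [0.068, 0.998, 0.0, -0.001]
contact_force: [0.2, 0.3, 1.1]
gripper_width: 0.088
grasp_force: 0.0
t 3.15 p [ 0.5466 -0.1609  0.1032] q [-0.33   0.19   1.96   0.     0.993 -1.764] F [0.17 0.29 1.06] w 0.088 g 0.0
turn units [ 0.   -0.01  0.  ] shift after [-0.008 -0.02   0.369]
turn units [ 2.000e-02  1.000e-02 -3.142e+01] shift after [0.008 0.02  0.369]
```

View pics/w1.png

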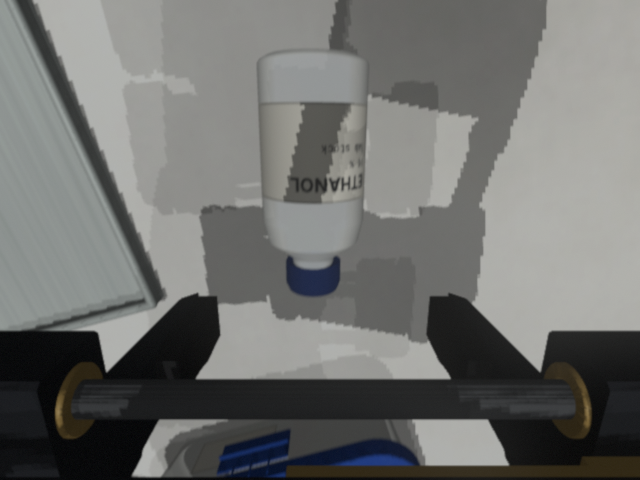

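The wrist view shows the bottle centred at column ~313 between the fingers, whose middle is at ~323, so it's about 5 mm off as computed. The tray is well clear on the left. I'll correct, descend and grip.

```bash
python3 -m creep '[[-0.008,-0.02,0.1,0,0,0,1],[0,0,0.1,0,0,0,1],[0,0,0.1,0,0,0,1],[0,0,0.069,0,0,0,1],[0,0,0,0,0,0,1],[0,0,0,0,0,0,1],[0,0,0,0,0,0,-1],[0,0,0,0,0,0,-1],[0,0,0,0,0,0,-1],[0,0,0,0,0,0,-1]]' 12
python3 -m creep '[[0,0,0,0,0,0,-1],[0,0,0,0,0,0,-1],[0,0,0,0,0,0,-1]]'
python3 -c "
from h import *
go([.548,-.166,.011])"
```

```text
clock: 4.2
ee_pos: [0.5483, -0.1678, 0.0112]
tcp_rot: [0.069, 0.998, -0.0, 0.0]
contact_force: [0.5, 0.5, 0.8]
gripper_width: 0.0581
grasp_force: 0.0
clock: 4.5
ee_pos: [0.5479, -0.1675, 0.0106]
tcp_rot: [0.069, 0.998, 0.0, -0.0]
contact_force: [0.4, 0.2, 1.0]
gripper_width: 0.0431
grasp_force: 12.0
t 4.5 p [ 0.5479 -0.1675  0.0106] q [-0.34   0.317  2.005  0.     0.82  -1.772] F [0.36 0.19 1.  ] w 0.0431 g 12.0
shift units [ 0.     0.006 -0.002]
```

```bash
python3 -m creep '[[0.03,0,-0.075,0,0,0,-1],[0.04,0,-0.07,0,0,0,-1],[0.05,0,-0.065,0,0,0,-1],[0.06,0,-0.05,0,0,0,-1],[0.07,0,-0.045,0,0,0,-1],[0.07,0,-0.03,0,0,0,-1],[0.08,0,-0.02,0,0,0,-1],[0.08,0,0,0,0,0,-1],[0.08,0,0,0,0,0,-1],[0,0,0,0,0,0,-1]]'
python3 -m creep '[[0,0,-0.05,0,0,0,-1],[0,0,-0.05,0,0,0,-1],[0,0,-0.05,0,0,0,-1],[0,0,-0.05,0,0,0,-1],[0,0,0,0,0,0,-1],[0,0,0,0,0,0,-1],[0,0,0,0,0,0,-1],[0,0,0,0,0,0,-1],[0,0,0,0,0,0,-1]]'
python3 -c "
from h import *
F=[]
a=r.capture('wrist')['color']
b=cam('scene')['color']
for i in range(6): F.append(r.get_state()['contact_force'][2]); r.capture('top')
print(np.round(F,2),np.mean(F))
go([.548,-.166,.011])
cv2.imwrite('pics/c2.png',cv2.hconcat([a[:,100:500],b[100:400,150:550].repeat(2,0)[:480]*0+cv2.resize(b[150:390,200:400],(400,480))]))"
```

```text
clock: 5.5
ee_pos: [0.4073, -0.1478, 0.0991]
tcp_rot: [0.07, 0.998, 0.0, -0.001]
contact_force: [-0.4, -0.4, -0.3]
gripper_width: 0.0431
grasp_force: 12.0
clock: 6.4
ee_pos: [0.4088, -0.148, 0.1487]
tcp_rot: [0.069, 0.998, 0.0, -0.001]
contact_force: [-0.8, 0.4, -6.4]
gripper_width: 0.0432
grasp_force: 12.0
[-5.66 -6.2  -5.46 -5.81 -6.46 -5.96] -5.926255817856531
t 6.8 p [ 0.4093 -0.1482  0.1493] q [-0.405 -0.123  2.189 -0.     1.076 -1.837] F [-0.48 -0.19 -5.28] w 0.0437 g 12.0
shift units [-0.559  0.006  0.553]
```

View pics/c2.png

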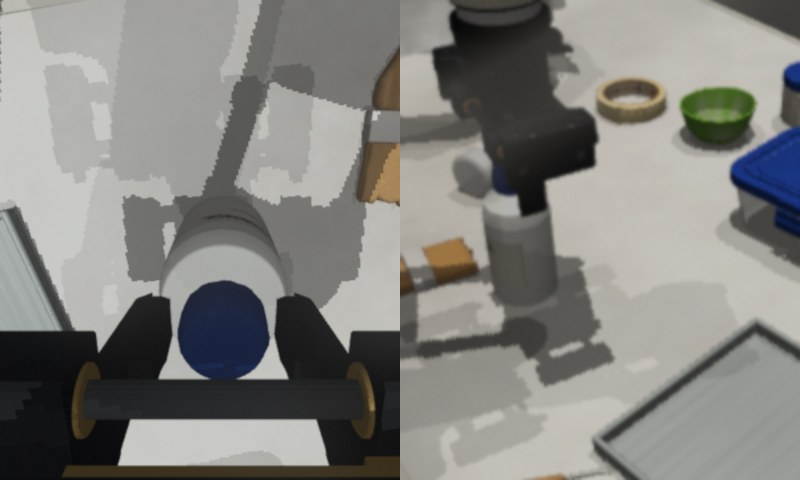

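The bottle hangs upright in the grip, and it weighs about 6 N (≈0.6 kg, near the top of the range), so it is very probably the heavier. I'll carry it over the tray and confirm later by weighing the other one.

```bash
python3 -m creep '[[-0.02,-0.04,-0.03,0,0,0,-1],[-0.035,-0.071,-0.03,0,0,0,-1],[-0.05,-0.1,0,0,0,0,-1],[-0.05,-0.1,0,0,0,0,-1],[-0.05,-0.1,0,0,0,0,-1],[-0.05,-0.1,0,0,0,0,-1],[-0.05,-0.1,0,0,0,0,-1],[-0.05,-0.1,0,0,0,0,-1],[-0.035,-0.07,0,0,0,0,-1],[-0.015,-0.03,0,0,0,0,-1]]'
python3 -m creep '[[0,0,0,0,0,0,-1],[0,0,0,0,0,0,-1],[0,0,0,0,0,0,-1],[0,0,0.06,0,0,0,-1],[0,0,0.06,0,0,0,-1],[0,0,0.05,0,0,0,-1],[0,0,0.03,0,0,0,-1],[0,0,0.02,0,0,0,-1],[0,0,0,0,0,0,-1],[0,0,0,0,0,0,-1]]'
python3 -c "
from h import *
go([.4816,-.363,.0975])"
```

```text
clock: 7.8
ee_pos: [0.4822, -0.366, 0.1648]
tcp_rot: [0.07, 0.998, -0.001, 0.001]
contact_force: [0.3, -0.4, -6.0]
gripper_width: 0.0431
grasp_force: 12.0
clock: 8.8
ee_pos: [0.4817, -0.3633, 0.1096]
tcp_rot: [0.069, 0.998, -0.0, 0.0]
contact_force: [0.1, -0.6, -5.7]
gripper_width: 0.0432
grasp_force: 12.0
t 8.8 p [ 0.4817 -0.3633  0.1096] q [-0.687  0.241  1.884 -0.     1.016 -2.119] F [ 0.07 -0.61 -5.7 ] w 0.0432 g 12.0
shift units [0.001 0.001 0.048]
```

```bash
python3 -m creep '[[0,0,0.012,0,0,0,-1],[0,0,0.012,0,0,0,-1],[0,0,0.012,0,0,0,-1],[0,0,0,0,0,0,-1],[0,0,0,0,0,0,-1]]'
python3 -m creep '[[0,0,0.008,0,0,0,-1],[0,0,0,0,0,0,-1],[0,0,0,0,0,0,-1]]'
```

```text
clock: 9.3
ee_pos: [0.484, -0.3644, 0.1033]
tcp_rot: [0.069, 0.998, -0.001, 0.003]
contact_force: [3.3, 1.9, 5.8]
gripper_width: 0.0436
grasp_force: 12.0
clock: 9.6
ee_pos: [0.4843, -0.3644, 0.1027]
tcp_rot: [0.069, 0.998, -0.001, 0.003]
contact_force: [1.1, 3.5, 14.0]
gripper_width: 0.0435
grasp_force: 12.0
```

```bash
python3 -m creep '[[0,0,-0.016,0,0,0,-1],[0,0,0,0,0,0,-1],[0,0,0,0,0,0,-1]]'
python3 -c "
from h import *
go([.4816,-.363,.0975])
b=cam('scene')['color']
cv2.imwrite('pics/c3.png',cv2.resize(b[210:450,250:500],(625,600),interpolation=cv2.INTER_CUBIC))"
```

```text
clock: 9.9
ee_pos: [0.4813, -0.363, 0.1027]
tcp_rot: [0.069, 0.998, 0.0, -0.0]
contact_force: [-1.9, 1.7, 4.5]
gripper_width: 0.0433
grasp_force: 12.0
t 9.9 p [ 0.4813 -0.363   0.1027] q [-0.687  0.248  1.89  -0.     1.004 -2.119] F [-1.95  1.68  4.54] w 0.0433 g 12.0
shift units [-0.001  0.     0.021]
```

View pics/c3.png

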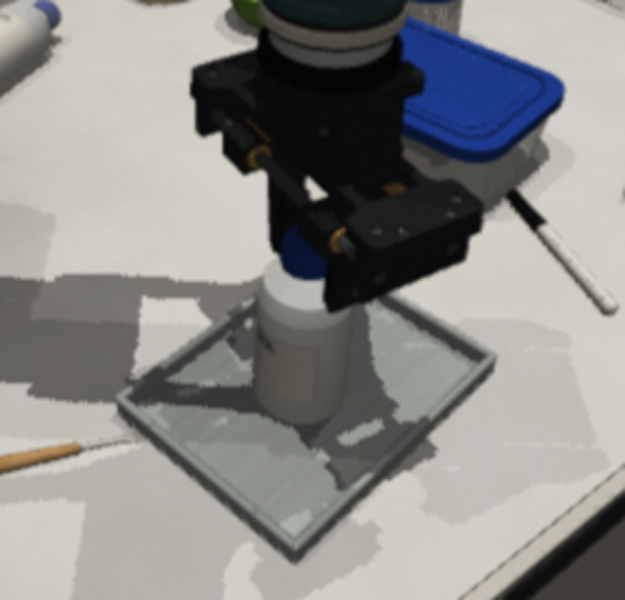

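Bottle B stands upright in the middle of the tray, at about (305,350) in the crop. I'll release it and lift away.

```bash
python3 -m creep '[[0,0,0,0,0,0,1],[0,0,0,0,0,0,1],[0,0,0,0,0,0,1],[0,0,0,0,0,0,1],[0,0,-0.1,0,0,0,1],[0,0,-0.15,0,0,0,1],[0,0,-0.2,0,0,0,1],[0,0,-0.15,0,0,0,1],[0,0,0,0,0,0,1]]'
python3 -c "
from h import *
go([.5655,.127,.10],.3695+np.pi/2)"
```

```text
clock: 10.85
ee_pos: [0.4846, -0.3656, 0.2602]
tcp_rot: [0.069, 0.998, -0.004, 0.005]
contact_force: [0.2, -1.0, 0.1]
gripper_width: 0.088
grasp_force: 0.0
t 10.85 p [ 0.4846 -0.3656  0.2602] q [-0.687  0.115  1.739 -0.     1.274 -2.119] F [ 0.2  -1.02  0.08] w 0.088 g 0.0
turn units [-0.09  0.09 -5.08] shift after [-1.013  1.721  0.641]
turn units [ 0.12  0.13 26.33] shift after [ 1.013 -1.721  0.641]
```

```bash
python3 -m creep '[[0,0,0,0,0,-1,1],[0,0,0,0,0,-1,1],[0,0,0,0,0,-1,1],[0,0,0,0,0,-1,1],[0,0,0,0,0,-1.0,1],[-0.1,0.17,0,0,0,-0.08,1],[-0.1,0.17,0,0,0,0,1],[-0.1,0.17,0,0,0,0,1],[-0.1,0.17,0,0,0,0,1],[-0.1,0.17,0,0,0,0,1]]'
python3 -m creep '[[-0.1,0.17,0,0,0,0,1],[-0.1,0.17,0,0,0,0,1],[-0.1,0.17,0,0,0,0,1],[-0.1,0.17,0,0,0,0,1],[-0.1,0.17,0,0,0,0,1],[0,0,0,0,0,0,1],[0,0,0,0,0,0,1],[0,0,0,0,0,0,1]]'
python3 -c "
from h import *
go([.5655,.127,.011],.3695+np.pi/2)
b=cam('top')['color']
a=r.capture('wrist')['color']
cv2.imwrite('pics/c4.png',cv2.hconcat([a[:,100:500],b[100:340,0:400:2].repeat(2,0).repeat(2,1)]))
print(ray('top',(107,245),.18),ray('top',(133,327),0))"
```

```text
clock: 11.85
ee_pos: [0.5362, -0.1073, 0.2461]
tcp_rot: [-0.171, 0.985, -0.007, -0.008]
contact_force: [1.1, 0.1, -0.5]
gripper_width: 0.0881
grasp_force: 0.0
clock: 12.65
ee_pos: [0.5822, 0.132, 0.2417]
tcp_rot: [-0.171, 0.985, -0.008, -0.008]
contact_force: [-0.1, -0.0, -0.6]
gripper_width: 0.0886
grasp_force: 0.0
t 12.65 p [0.5822 0.132  0.2417] q [ 0.19   0.127  1.761 -0.016  1.271 -1.72 ] F [-0.1  -0.02 -0.59] w 0.0886 g 0.0
turn units [-0.12 -0.19 -0.26] shift after [0.069 0.006 0.923]
turn units [-0.3   0.19 31.16] shift after [-0.069 -0.006  0.923]
[0.5743 0.2664 0.18  ] [0.4191 0.281  0.    ]
```

View pics/c4.png

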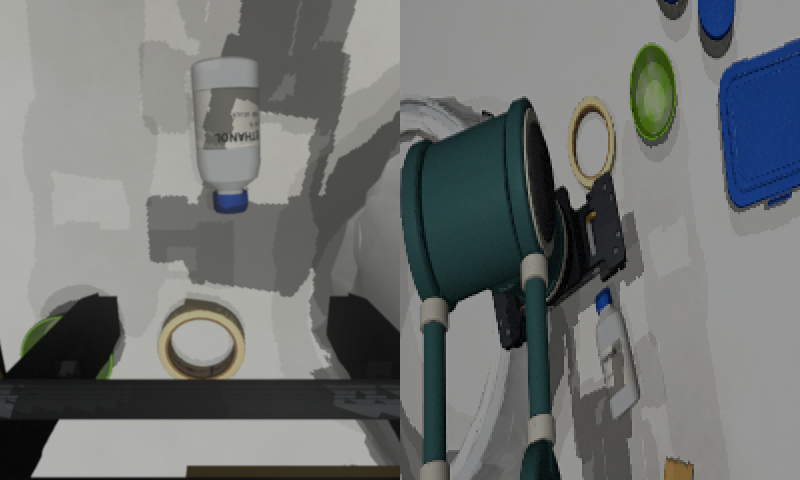

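The wrist view shows bottle A ahead of the fingers and aligned with the tool. The tape and bowl are beyond them and the ring stand is clear to the right. I'll correct, then descend.

```bash
python3 -m creep '[[0.069,0.006,0,-0.12,-0.19,-0.26,1],[0,0,0.2,0,0,0,1],[0,0,0.2,0,0,0,1],[0,0,0.2,0,0,0,1],[0,0,0,0,0,0,1],[0,0,0,0,0,0,1]]'
python3 -c "
from h import *
go([.5655,.127,.011],.3695+np.pi/2)"
```

```text
clock: 13.35
ee_pos: [0.5655, 0.1274, 0.0927]
tcp_rot: [-0.183, 0.983, 0.0, -0.001]
contact_force: [-0.0, 0.4, 1.3]
gripper_width: 0.0882
grasp_force: 0.0
t 13.35 p [0.5655 0.1274 0.0927] q [ 1.780e-01  2.190e-01  1.947e+00  1.000e-03  9.770e-01 -1.761e+00] F [-0.03  0.41  1.32] w 0.0882 g 0.0
turn units [ 0.01 -0.01 -0.01] shift after [ 0.    -0.001  0.327]
turn units [-2.00e-02 -1.00e-02  3.14e+01] shift after [-0.     0.001  0.327]
```

Same grip and arc as before.

```bash
python3 -m creep '[[0,0,0.1,0,0,0,1],[0,0,0.1,0,0,0,1],[0,0,0.1,0,0,0,1],[0,0,0.025,0,0,0,1],[0,0,0,0,0,0,-1],[0,0,0,0,0,0,-1],[0,0,0,0,0,0,-1],[0,0,0,0,0,0,-1],[0,0,0,0,0,0,-1],[0,0,0,0,0,0,-1]]' 8
python3 -m creep '[[0,0,0,0,0,0,-1],[0,0,0,0,0,0,-1]]'
python3 -m creep '[[0.03,0,-0.075,0,0,0,-1],[0.04,0,-0.07,0,0,0,-1],[0.05,0,-0.065,0,0,0,-1],[0.06,0,-0.05,0,0,0,-1],[0.07,0,-0.045,0,0,0,-1],[0.07,0,-0.03,0,0,0,-1],[0.08,0,-0.02,0,0,0,-1],[0.08,0,0,0,0,0,-1],[0.08,0,0,0,0,0,-1],[0,0,0,0,0,0,-1]]'
python3 -m creep '[[0,0,-0.05,0,0,0,-1],[0,0,-0.05,0,0,0,-1],[0,0,-0.05,0,0,0,-1],[0,0,-0.05,0,0,0,-1],[0,0,0,0,0,0,-1],[0,0,0,0,0,0,-1],[0,0,0,0,0,0,-1],[0,0,0,0,0,0,-1],[0,0,0,0,0,0,-1]]'
python3 -c "
from h import *
F=[]
a=r.capture('wrist')['color']
b=cam('scene')['color']
for i in range(6): F.append(r.get_state()['contact_force'][2]); r.capture('top')
print(np.round(F,2),np.mean(F))
go([.548,-.166,.011])
cv2.imwrite('pics/c5.png',cv2.hconcat([a[:,100:500],cv2.resize(b[130:370,150:350],(400,480))]))"
```

```text
clock: 14.35
ee_pos: [0.5665, 0.1288, 0.012]
tcp_rot: [-0.184, 0.983, 0.0, 0.001]
contact_force: [0.1, -1.6, 3.3]
gripper_width: 0.0438
grasp_force: 8.0
clock: 14.55
ee_pos: [0.5664, 0.1288, 0.012]
tcp_rot: [-0.184, 0.983, 0.0, 0.001]
contact_force: [-0.4, 0.8, 3.4]
gripper_width: 0.0432
grasp_force: 8.0
clock: 15.55
ee_pos: [0.4332, 0.0772, 0.0997]
tcp_rot: [-0.184, 0.983, 0.0, -0.0]
contact_force: [-2.2, -0.9, 1.0]
gripper_width: 0.0433
grasp_force: 8.0
clock: 16.45
ee_pos: [0.435, 0.0778, 0.1495]
tcp_rot: [-0.184, 0.983, 0.0, -0.0]
contact_force: [-0.8, 0.6, -4.6]
gripper_width: 0.0437
grasp_force: 8.0
[-4.73 -4.3  -4.64 -5.37 -5.43 -4.21] -4.778544230757789
t 16.85 p [0.4355 0.0779 0.1501] q [ 1.200e-01 -1.100e-01  2.176e+00  1.000e-03  1.074e+00 -1.821e+00] F [ 0.24 -0.72 -4.09] w 0.0434 g 8.0
shift units [-0.066 -1.073  0.556]
```

View pics/c5.png

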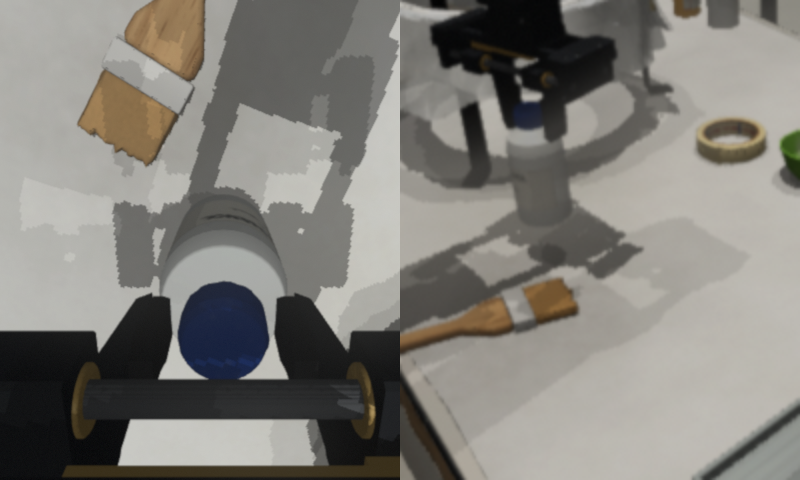

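Bottle A also hangs upright with clear bench below it. It weighs 4.8 N against B's 5.9 N, so B looks heavier. I'll take more readings, set A down here, and take the empty bias at the same pose.

```bash
cat > w.py <<'E'
from h import *
F=[];T=[]
for i in range(20):
    s=r.get_state();F.append(s["contact_force"][2]);T.append(s["effort"][1:3]);r.capture('top')
print("Fz",np.mean(F).round(3),"se",(np.std(F)/4.4).round(3),"tau",np.mean(T,0).round(3),s["ee_pos"].round(4))
E
python3 w.py
python3 -m creep '[[0,0,0.05,0,0,0,-1],[0,0,0.05,0,0,0,-1],[0,0,0.05,0,0,0,-1],[0,0,0.03,0,0,0,-1],[0,0,0.01,0,0,0,-1],[0,0,0,0,0,0,-1],[0,0,0,0,0,0,-1]]'
python3 -m creep '[[0,0,0.008,0,0,0,-1],[0,0,0,0,0,0,-1],[0,0,0,0,0,0,-1]]'
```

```text
Fz -4.897 se 0.107 tau [-28.815 -35.179] [0.4355 0.0779 0.1502]
clock: 18.55
ee_pos: [0.4359, 0.078, 0.1029]
tcp_rot: [-0.184, 0.983, 0.0, 0.001]
contact_force: [-0.7, -0.4, -4.4]
gripper_width: 0.0435
grasp_force: 8.0
clock: 18.85
ee_pos: [0.4357, 0.078, 0.1009]
tcp_rot: [-0.184, 0.983, 0.0, 0.001]
contact_force: [-0.3, -0.0, -5.2]
gripper_width: 0.0437
grasp_force: 8.0
```

```bash
python3 -m creep '[[0,0,0.008,0,0,0,-1],[0,0,0,0,0,0,-1],[0,0,0,0,0,0,-1]]'
python3 -m creep '[[0,0,0.006,0,0,0,-1],[0,0,0,0,0,0,-1],[0,0,0,0,0,0,-1]]'
```

```text
clock: 19.15
ee_pos: [0.4367, 0.0782, 0.0996]
tcp_rot: [-0.184, 0.983, 0.0, 0.002]
contact_force: [1.2, 0.8, 1.3]
gripper_width: 0.0436
grasp_force: 8.0
clock: 19.45
ee_pos: [0.437, 0.0783, 0.099]
tcp_rot: [-0.184, 0.983, 0.0, 0.002]
contact_force: [-0.9, 0.7, 7.3]
gripper_width: 0.0431
grasp_force: 8.0
```

```bash
python3 -m creep '[[0,0,-0.004,0,0,0,-1],[0,0,0,0,0,0,1],[0,0,0,0,0,0,1],[0,0,0,0,0,0,1],[0,0,0,0,0,0,1],[0,0,-0.07,0,0,0,1],[0,0,-0.07,0,0,0,1],[0,0,-0.07,0,0,0,1],[0,0,0,0,0,0,1],[0,0,0,0,0,0,1]]'
python3 -m creep '[[0,0,0,0,0,0,1],[0,0,0,0,0,0,1]]'
python3 w.py
python3 -c "
from h import *
go([.4093,-.1482,.26],-.137+np.pi/2)"
```

```text
clock: 20.45
ee_pos: [0.4356, 0.0779, 0.1505]
tcp_rot: [-0.184, 0.983, 0.0, 0.001]
contact_force: [0.6, -0.5, -0.3]
gripper_width: 0.0882
grasp_force: 0.0
clock: 20.65
ee_pos: [0.4346, 0.0778, 0.1494]
tcp_rot: [-0.184, 0.983, 0.0, -0.001]
contact_force: [0.3, -0.0, 0.0]
gripper_width: 0.0882
grasp_force: 0.0
Fz 0.098 se 0.099 tau [-26.701 -32.803] [0.4355 0.0779 0.1507]
t 21.65 p [0.4355 0.0779 0.1507] q [ 1.200e-01 -1.110e-01  2.176e+00  1.000e-03  1.076e+00 -1.821e+00] F [-0.44  0.49  0.43] w 0.0883 g 0.0
turn units [0.01 0.01 5.07] shift after [-0.02  -0.91  -0.437]
turn units [-2.000e-02  1.000e-02 -2.635e+01] shift after [ 0.02   0.91  -0.437]
```

```bash
python3 -m creep '[[0,0,-0.15,0,0,1,1],[0,0,-0.15,0,0,1,1],[0,0,-0.1,0,0,1,1],[0,0,0,0,0,1,1],[0,0,0,0,0,1.0,1],[-0.004,-0.18,0,0,0,0.07,1],[-0.004,-0.18,0,0,0,0,1],[-0.004,-0.18,0,0,0,0,1],[-0.004,-0.18,0,0,0,0,1],[-0.004,-0.19,0,0,0,0,1]]'
python3 -m creep '[[0,0,0.1,0,0,0,1],[0,0,0.1,0,0,0,1],[0,0,0.1,0,0,0,1],[0,0,0.1,0,0,0,1],[0,0,0,0,0,0,1],[0,0,0,0,0,0,1],[0,0,0,0,0,0,1],[0,0,0,0,0,0,1]]'
python3 w.py
python3 -c "
from h import *
go([.4093,-.1482,.26],-.137+np.pi/2)
b=cam('scene')['color'];a=cam('top')['color']
cv2.imwrite('pics/c6.png',cv2.hconcat([a[60:360,140:540],b[100:400,150:550]]))"
```

```text
clock: 22.65
ee_pos: [0.4092, -0.1497, 0.2507]
tcp_rot: [0.068, 0.998, 0.0, 0.001]
contact_force: [0.5, -0.5, 0.9]
gripper_width: 0.0882
grasp_force: 0.0
clock: 23.45
ee_pos: [0.4109, -0.1486, 0.1522]
tcp_rot: [0.068, 0.998, -0.0, 0.002]
contact_force: [0.1, -0.4, -0.2]
gripper_width: 0.0877
grasp_force: 0.0
Fz -0.203 se 0.091 tau [-25.975 -32.875] [ 0.4097 -0.1482  0.1504]
t 24.45 p [ 0.4097 -0.1482  0.1504] q [-4.050e-01 -1.240e-01  2.188e+00  1.000e-03  1.077e+00 -1.840e+00] F [-0.03  0.4   0.25] w 0.0879 g 0.0
turn units [0.01 0.01 0.  ] shift after [ 0.002 -0.    -0.438]
turn units [-1.000e-02  2.000e-02 -3.142e+01] shift after [-0.002  0.    -0.438]
```

View pics/c6.png

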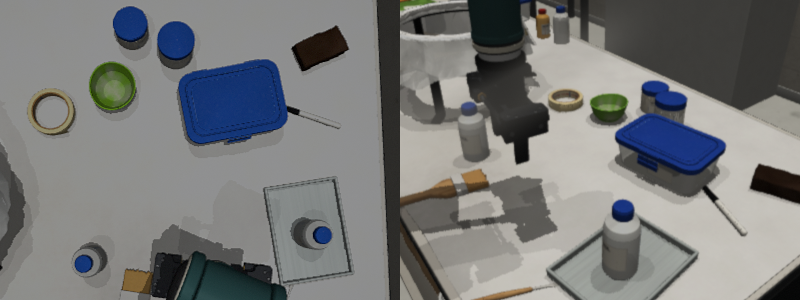

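Both bottles stand and the bystanders look undisturbed. B ≈ 5.7 N and A ≈ 5.0 N is closer than I'd like, so I'll re-weigh B properly with the empty reference at the same pose.

```bash
python3 -m creep '[[0,0,-0.2,0,0,0,1],[0,0,-0.2,0,0,0,1],[-0.08,-0.162,0,0,0,0,1],[-0.08,-0.162,0,0,0,0,1],[-0.08,-0.162,0,0,0,0,1],[-0.08,-0.163,0,0,0,0,1],[-0.081,-0.163,0,0,0,0,1],[0,0,0,0,0,0,1],[0,0,0.15,0,0,0,1],[0,0,0.18,0,0,0,1]]'
python3 -m creep '[[0,0,0,0,0,0,1],[0,0,0,0,0,0,1],[0,0,0,0,0,0,1],[0,0,0,0,0,0,1]]'
python3 w.py
python3 -c "
from h import *
go([.4813,-.363,.103],-.137+np.pi/2)"
```

```text
clock: 25.55
ee_pos: [0.4829, -0.3643, 0.1696]
tcp_rot: [0.069, 0.998, -0.001, 0.003]
contact_force: [-0.2, 0.5, -1.2]
gripper_width: 0.088
grasp_force: 0.0
clock: 25.95
ee_pos: [0.4828, -0.3639, 0.171]
tcp_rot: [0.068, 0.998, -0.001, 0.003]
contact_force: [0.3, 0.6, 0.2]
gripper_width: 0.0881
grasp_force: 0.0
Fz 0.191 se 0.089 tau [-43.659 -33.63 ] [ 0.4812 -0.363   0.1678]
t 26.95 p [ 0.4813 -0.363   0.1678] q [-6.880e-01  1.820e-01  1.838e+00  1.000e-03  1.121e+00 -2.123e+00] F [ 0.51  0.15 -0.45] w 0.0885 g 0.0
turn units [0.01 0.01 0.  ] shift after [-0.    -0.     0.259]
turn units [-1.000e-02  2.000e-02 -3.142e+01] shift after [0.    0.    0.259]
```

```bash
python3 -m creep '[[0,0,0.1,0,0,0,1],[0,0,0.1,0,0,0,1],[0,0,0.05,0,0,0,1],[0,0,0,0,0,0,1],[0,0,0,0,0,0,-1],[0,0,0,0,0,0,-1],[0,0,0,0,0,0,-1],[0,0,0,0,0,0,-1],[0,0,0,0,0,0,-1],[0,0,0,0,0,0,-1]]' 12
python3 -m creep '[[0,0,0,0,0,0,-1],[0,0,0,0,0,0,-1],[0,0,-0.03,0,0,0,-1],[0,0,-0.05,0,0,0,-1],[0,0,-0.05,0,0,0,-1],[0,0,-0.05,0,0,0,-1],[0,0,0,0,0,0,-1],[0,0,0,0,0,0,-1],[0,0,0,0,0,0,-1],[0,0,0,0,0,0,-1]]'
python3 w.py;python3 w.py
```

```text
clock: 27.95
ee_pos: [0.4815, -0.363, 0.1057]
tcp_rot: [0.068, 0.998, 0.0, 0.001]
contact_force: [0.1, 2.0, 1.7]
gripper_width: 0.0433
grasp_force: 12.0
clock: 28.95
ee_pos: [0.4807, -0.3625, 0.1495]
tcp_rot: [0.068, 0.998, 0.001, -0.0]
contact_force: [-0.4, 0.1, -6.1]
gripper_width: 0.0436
grasp_force: 12.0
Fz -6.085 se 0.066 tau [-47.584 -36.025] [ 0.4813 -0.363   0.1504]
Fz -5.989 se 0.107 tau [-47.568 -36.031] [ 0.4813 -0.3629  0.1503]
```

B ≈ 6.1 N and A ≈ 5.0 N, so B is clearly the heavier. I'll set it back down.

```bash
python3 -m creep '[[0,0,0.05,0,0,0,-1],[0,0,0.05,0,0,0,-1],[0,0,0.045,0,0,0,-1],[0,0,0.02,0,0,0,-1],[0,0,0.01,0,0,0,-1],[0,0,0.008,0,0,0,-1],[0,0,0,0,0,0,-1],[0,0,0,0,0,0,-1]]'
```

```text
clock: 31.75
ee_pos: [0.4821, -0.3633, 0.1057]
tcp_rot: [0.068, 0.998, 0.0, 0.001]
contact_force: [-0.0, 3.0, 1.3]
gripper_width: 0.0435
grasp_force: 12.0
```

Contact: the bottle's weight is on the tray floor. I'll release and rise.

```bash
python3 -m creep '[[0,0,0,0,0,0,1],[0,0,0,0,0,0,1],[0,0,0,0,0,0,1],[0,0,0,0,0,0,1],[0,0,-0.1,0,0,0,1],[0,0,-0.15,0,0,0,1],[0,0,-0.2,0,0,0,1],[0,0,-0.2,0,0,0,1],[0,0,0,0,0,0,1],[0,0,0,0,0,0,1]]'
python3 -m creep '[[0.1,0.1,0,0,0,0,1],[0.1,0.1,0,0,0,0,1],[0.1,0.1,0,0,0,0,1],[0,0.1,0,0,0,0,1],[0,0.1,0,0,0,0,1],[0,0,0,0,0,0,1],[0,0,0,0,0,0,1],[0,0,0,0,0,0,1],[0,0,0,0,0,0,1]]'
python3 -c "
from h import *
b=cam('scene')['color'];a=cam('top')['color']
cv2.imwrite('pics/c7.png',cv2.hconcat([a[60:360,140:540],b[100:400,150:550]]))
go([.5,0,.3])"
```

```text
clock: 32.75
ee_pos: [0.4821, -0.364, 0.2696]
tcp_rot: [0.068, 0.998, -0.001, 0.002]
contact_force: [-0.7, -0.3, -0.4]
gripper_width: 0.0878
grasp_force: 0.0
clock: 33.65
ee_pos: [0.4237, -0.2298, 0.2665]
tcp_rot: [0.069, 0.998, 0.001, -0.0]
contact_force: [0.5, -0.3, 0.1]
gripper_width: 0.0884
grasp_force: 0.0
t 33.75 p [ 0.4238 -0.2297  0.2668] q [-5.490e-01 -1.250e-01  1.966e+00  1.000e-03  1.300e+00 -1.982e+00] F [ 0.02  0.06 -0.2 ] w 0.088 g 0.0
shift units [-0.176  0.952 -0.132]
```

View pics/c7.png

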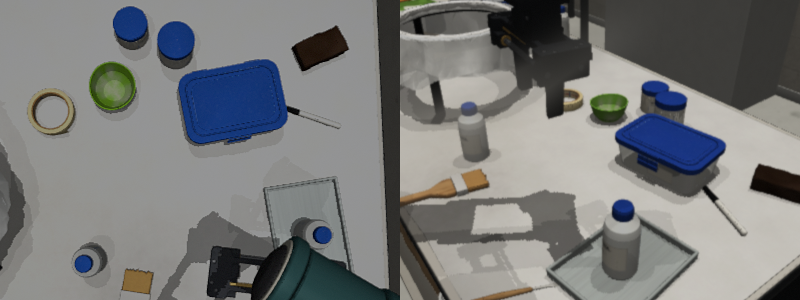

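Both bottles are standing, the heavier at (620,245) in the tray and the lighter at (472,132) on the bench. The bowl and tape are where they started, and the arm is clear.

```bash
python3 -c "
from rig import r
print(r.sign_off())"
```

```text
the job is handed in; nothing more can be done
None
```

Both bottles are upright and the job is handed in: the heavier one (about 6.1 N against 5.0 N) stands in the tray and the lighter one on the bench, with the bowl and tape roll untouched.

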